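Load the shaker and latch its splash-guard gate

TASK

Stand the amber sample bottle with the blue cap in the empty holder of the shaker inside the clear splash guard, setting it down rather than dropping it. Then push the guard's gate shut with steady, gentle hand pressure, neither slamming it nor pressing it with more than 15 N, until its sprung latch has ridden over the strike and snapped in, so that the gate stays shut when you let go. Leave the other things where they are.

Things in the scene. Friction and masses are not known exactly. Their poses are not given: they have to be found in the camera images.
- sample_mid (a point): The sample bottle to load: amber glass, 48 mm diameter, straight-sided up to 78 mm, blue cap 34 mm across, 103 mm tall in all, about 0.11 to 0.22 kg. It stands upright on the bench to the right of the guard. This point is on its axis, 55 mm above its underside; z is up the bottle. A twin with a white cap stands near it.
- holder (a point): The empty holder: a black round cup on the blue shaker platform inside the guard. This point is the centre of its inner floor, 55 mm above the bench, where the bottle's underside comes to rest. Bore 52 mm, widening at the mouth; rim 25 mm above this point. The other, like cup 90 mm away along -y already holds a white-capped bottle. Axes as guard.
- guard: The fixed splash guard, open at the top, 240 x 250 mm outside, clear walls 6 mm thick, 140 mm high. Origin under its centre, on the bench. x points inwards, square to the shut gate; y runs along the shut gate from its hinge to its free edge; z up. The gate's panel, shut, lies at x = -110 mm, the other walls at x = 115 mm and y = -122 and 122 mm.
- gate_hinge (a point): A point on the gate's upright hinge axis, 100 mm above the bench, mid-thickness of the panel. The frame turns with the gate: y runs along it from the hinge to the free edge (210 mm away), x is square to it, to the side that faces into the guard when shut, z up. The gate is a clear panel 8 mm thick, 14 to 140 mm above the bench, 0.4 kg; its hinge has light friction, so it stays where left.
- push_plate (a point): The blue push plate on the gate's outer side: 50 mm wide, 86 mm high, its outer face 8 mm outside the panel's middle plane. This point is the centre of the plate's width on that outer face, 160 mm from the hinge axis, 100 mm above the bench. Axes as gate_hinge: push along +x, square to the plate.
- gate (a joint): Gate angle in rad, growing as it opens outwards. The jamb (strike, seal and stop) is set by hand on its slots, up to 12 mm in or out, so the latched angle lies anywhere from -0.06 to 0.06. The latch meets the strike about 0.09 rad (19 mm of free-edge travel) before it catches, so at 0.03 to 0.16 rad. Pushing it over at the plate takes about 5 N at first and 8 to 12 N near the crest, then it yields.
- latch_bolt (a point): The tip of the brass latch bolt at the gate's free edge, 22 mm high, bevelled on its leading side, 102 mm above the bench. The strike is an upright steel bar of 5 mm on the jamb. A rubber seal on the jamb presses back with 0.5 to 3 N from 1.5 mm before the catch; a hard stop comes 1.3 mm past it. If the latch has not caught, the seal pushes the gate ajar again.
- latch (a joint): Travel in m of the brass sprung latch bolt: 0 fully out, about 0.006 when pushed in at the crest of the strike, 0 again when it has snapped in behind it. It moves by itself against its spring (3.6 N out, 6.3 N at the crest).
- seal (a joint): Travel in m of the black rubber seal strip on the jamb, behind the gate's free edge: 0 free, about 0.0014 when the latched gate rests against it, 0.0026 at the hard stop.
- spare: Bystander: the twin bottle with a white cap (48 mm diameter, 103 mm tall), on the bench near the sample; origin under its centre.
- loaded: Bystander: the white-capped bottle already standing in the other holder; origin under its centre.
- beaker: Bystander: empty glass beaker, 68 mm across, 95 mm tall; origin under its centre.
- timer: Bystander: blue bench timer, 55 x 65 x 32 mm; origin under its centre.
- tipbox: Bystander: orange pipette-tip box with white lid, 85 x 120 x 62 mm; origin under its centre.

How it is judged (in metres and radians):
On the way, in this order (a step that is already met when the one before it is completed fails the run):
1. the blue-capped bottle stands in the empty holder, let go, with the gate still open (horizontal distance between sample_mid and holder below 0.006 m and z of sample_mid in the frame of holder between 0.05 and 0.06 m and angle between sample_mid's own z axis and vertical below 0.12 rad and contact force between the fingers and sample below 0.1 N and value of joint gate above 0.2 rad), for 0.2 s.
2. the gate is shut with its latch snapped in behind the strike (value of joint gate below 0.07 rad and value of joint seal above 0.0006 m and value of joint latch below 0.0025 m), for 0.2 s.
At the end, for the whole second after the job is handed in: The blue-capped bottle stands upright (7 degrees) on the floor of the once empty holder, within 6 mm of its centre, released, at rest; the gate is shut (angle below 0.07 rad, seal pressed in over 0.6 mm) with the latch out again behind the strike (travel below 2.5 mm), and stays so by itself (all of step 2 and horizontal distance between sample_mid and holder below 0.006 m and z of sample_mid in the frame of holder between 0.05 and 0.06 m and angle between sample_mid's own z axis and vertical below 0.12 rad and contact force between the fingers and sample below 0.1 N and linear speed of sample below 0.02 m/s); the robot touches nothing.
It fails at once if the gate was pressed with more than 15 N (contact force between any of the fingers, the arm and gate above 15 N).
It fails at once if the gate was slammed (swung at the strike faster than 2 rad/s) (velocity of joint gate below -2 rad/s and value of joint gate between 0.18 and 0.45 rad).
It fails at once if the sample bottle was dropped (falling free at more than 0.6 m/s) (linear speed of sample above 0.6 m/s and contact force between the fingers and sample below 0.05 N).
It fails at once if another bottle or bystander was moved by more than 25 mm (distance of any of spare, loaded, beaker, timer, tipbox from where it was at the start of the episode above 0.025 m).
It also fails if it takes over 64 s, if anything falls off the work surface, if the arm or the gripper's body presses on something with over 40 N, if the wrist force passes 120 N, or if a joint passes its speed limit or range.

ROBOT

A 6-joint arm with a two-finger parallel gripper is mounted at the origin on the work surface. World frame = base frame: x ahead of the robot, y to its left, z up, the work surface at z = 0. Lengths are in mm, angles in rad, forces in N, time in s.
With the tool pointing down it reaches from about 350 to 775 mm from the base axis. Payload 7.3 kg.
Tool frame: the origin (TCP) lies on the centre line of the jaws, within the pads' length; the fingertips stand 22 mm ahead of it and the grasp point (between the pads) lies 3 mm ahead of it; z points along the fingers, y is the direction in which the jaws open and shut (so a half turn about z gives the same grasp; the last joint's range is limited). The gripper opens to 92 mm and grips with 3 to 60 N. Pads are 19 mm wide; open, the fingers measure 130 mm over their backs; the gripper's body (75 mm by 190 mm) begins 47 mm behind the grasp point.
Start: joints at [0.97, 0.342, 1.524, -0, 1.275, -0.146], TCP at [230.611, 471.658, 248.741] pointing down, gripper open.
Joint ranges: [-2.53, 2.53], [-0.77, 2.02], [0.04, 2.7], [-1, 4.14], [0.28, 2.66], [-3.11, 3.11]. Speed limits (rad/s): [2.57, 2.57, 3.14, 3.14, 3.14, 3.14].

INTERFACE

Orientations are given as [roll, pitch, yaw] about the fixed x, y, z axes, in that order (R = Rz(yaw) Ry(pitch) Rx(roll)).
In Python, from plant import get_obs, capture, bot, spot_in gives the robot as it stands.
- The arm moves only by the shell command python3 -m handwheel 'ROWS' [OPENING]. ROWS is JSON, a list of rows, each a list of 2 entries, a list of its own where there are three numbers: the shift along the world's x, y, z in mm, then the turn, a rotation vector about the world's x, y, z in rad. In form: [[[x, y, z], [wx, wy, wz]], ...]. A call has 1 to 12 rows; each row shifts and turns the commanded pose from where the row before left it; what a row does not reach is not made up. A row lasts 1/8 s, in which the tool goes at most 62.5 mm and 10.7 degrees, less where a joint would pass 70% of its speed; a pose out of reach is approached as far as the arm can. A call is refused whole if a number of a shift passes 62.5 or a number of a turn 0.188, either way. A call with a gripper value outside its range is refused whole. OPENING is the closure, from 0 (fully open) to 1 (shut), set as the call begins (- or left out, the last holds). The fingers move at their own pace and stop on an object; the grip force is fixed at half the most. Time passes only in rows, so rows that do not move let the fingers close. It gives the time, the measured TCP pose, the force and the opening at its end, in the units of the state.
- get_obs(): the state, without advancing time (a new reading comes with each control period).
- capture(name): name is "scene" or "top" or "wrist"; returns a dict with "img" (400x640x3 uint8, red, green, blue), "fx", "fy", "cx", "cy" (pixels), "cam_to_world" (4x4, takes a point from camera to world coordinates). Camera axes: x right, y up, looking along -z (the intrinsics and any distortion apply to the point x, -y, -z); pixel columns grow to the right and rows downward; lengths in mm; the calibration is good to about 2 mm. A picture is of the moment at which its call begins. There is no depth.
- bot.close_job(): hands the job in, once; it reports no verdict.
Trained networks look in the newest picture that a camera, given by its name, has taken for a name from the list of things; names that differ only in an ending like _2 or _b are one class to them, and where a whole thing is asked for, a point or a joint stands for the part that bears it (a point fixed in the world has none). Each returns a list of dicts, best first, with "score" (0 to 1); they miss things now and then, are a little off and sometimes report something else, mostly with a low value. They report only what shows in the picture. A call takes as long as a camera call.
- spot_in(thing, camera): "xyz" ([x, y, z] in mm, in the coordinates of the camera as it stood for that picture, good to about 4 mm: the middle of the surface that is visible of it).
The state is a dict: "time": time; "joint_positions": joint angles; "dq": joint speeds; "tau": joint torques, N m; "tool_pos": TCP position; "tcp_rot": TCP orientation; "contact_force": force on the tool from outside, world axes, zero at the start; "moment": the same for the moment, N m; "grip_width": finger opening in mm.
Only numpy, scipy, OpenCV 4.12 (cv2) and the standard library are available. Lean on these libraries where they do the work, as an engineer would, in place of code of your own. Each camera call takes 0.05 s, during which the arm holds its last target. There are 200 camera calls.

## Working session

There is one attempt and no reset: what is moved stays moved. The work goes in short steps, Python scripts to look and compute and a shell command to move; the robot and the scene stay as the last step left them, time stands still between calls to the robot, and variables do not carry over. Pictures are saved under pics/ and viewed, about 8 in all and at most 12, crops included, and the job is handed in when it is done.

```bash
mkdir -p pics
cat > h.py <<'E'
import numpy as np, cv2
from plant import get_obs, capture, bot, spot_in
def cap(n,f=None):
    c=capture(n)
    if f: cv2.imwrite('pics/'+f,cv2.cvtColor(c['img'],cv2.COLOR_RGB2BGR))
    return c
def spots(c,n,things,k=2):
    T=np.array(c['cam_to_world'])
    for t in things:
        for d in spot_in(t,n)[:k]:
            p=T@np.r_[d['xyz'],1]
            q=d['xyz']; u=c['cx']+c['fx']*q[0]/-q[2]; v=c['cy']-c['fy']*q[1]/-q[2]
            print(n,t,round(d['score'],2),p[:3].round(1),'px',round(u),round(v))
E
python3 - <<'E'
from h import *
print(get_obs())
for n in ['scene','top']:
    c=cap(n,n+'1.png'); print(n,np.array(c['cam_to_world']).round(3).tolist(),c['fx'],c['cx'],c['cy'],[k for k in c])
    spots(c,n,['sample_mid','holder','guard','gate_hinge','push_plate','latch_bolt','spare','loaded','beaker','timer','tipbox'])
E
```

```text
{'time': 0.0, 'joint_positions': array([ 9.70019364e-01,  3.42723513e-01,  1.52500820e+00, -5.53906117e-06,
        1.27539383e+00, -1.46000182e-01]), 'dq': array([ 0.0005358 ,  0.00049369, -0.00030136, -0.0003924 , -0.00096597,
       -0.00048949]), 'tau': array([ 6.06694430e-04, -4.31249535e+01, -2.44219047e+01,  7.17634242e-02,
        5.61216718e-02, -1.86886796e-04]), 'tool_pos': array([230.38324941, 471.34009126, 248.04760413]), 'tcp_rot': array([-3.14007530e+00, -2.17767480e-04,  2.68681732e+00]), 'contact_force': array([-0.05976245, -0.65987849, -0.8623946 ]), 'moment': array([-0.0199669 ,  0.00455941,  0.03911247]), 'grip_width': 91.71604718181267}
scene [[0.814, -0.455, 0.361, 1149.965], [0.58, 0.656, -0.482, -772.878], [-0.018, 0.602, 0.798, 1375.266], [0.0, 0.0, 0.0, 1.0]] 485.0312919415666 330.94716302728085 194.77333727660513 ['img', 'fx', 'fy', 'cx', 'cy', 'cam_to_world']
scene holder 0.63 [444.1 144.2  54.3] px 326 159
scene holder 0.57 [548.9 168.6  67.8] px 354 165
scene guard 0.77 [553.2 166.2  67.1] px 354 166
scene gate_hinge 0.8 [501.7  24.9  84. ] px 319 183
sc
[... 474 characters left out ...]
, 1.0]] 371.80281844269115 325.12434831488935 198.14742807652266 ['img', 'fx', 'fy', 'cx', 'cy', 'cam_to_world']
top sample_mid 0.53 [ 450.5 -287.7   80. ] px 406 230
top holder 0.56 [560.8 197.9  50.3] px 267 200
top guard 0.62 [564.3 195.3  52.2] px 267 199
top gate_hinge 0.76 [480.3  31.  140.3] px 313 222
top push_plate 0.53 [476.   30.7 136.1] px 313 224
top spare 0.54 [ 617.7 -255.5   81.6] px 396 182
top loaded 0.58 [606.5 176.4 138.7] px 269 184
top beaker 0.55 [ 591.8 -463.4   54.1] px 453 190
top beaker 0.39 [562.7 196.1  51.2] px 267 199
top timer 0.78 [ 745.5 -151.4   28.1] px 364 149
top tipbox 0.61 [550.6 476.8  63.6] px 187 203
top tipbox 0.21 [ 619.8 -254.3   81.2] px 395 182
```

Run:
```python
import cv2
a=cv2.imread('pics/scene1.png')[80:340,200:480]; cv2.imwrite('pics/sc.png',cv2.resize(a,None,fx=2.3,fy=2.3,interpolation=2))
a=cv2.imread('pics/top1.png')[110:290,170:480]; cv2.imwrite('pics/tc.png',cv2.resize(a,None,fx=2.5,fy=2.5,interpolation=2))
```

```text
(no output)
```

View pics/sc.png

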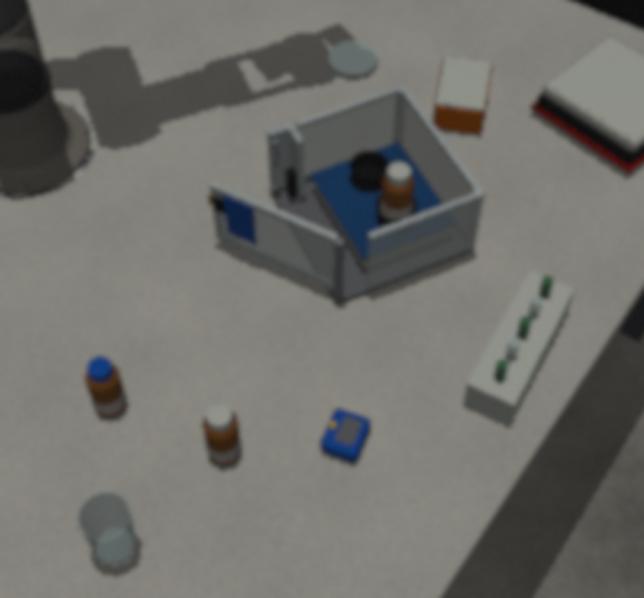

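View pics/tc.png

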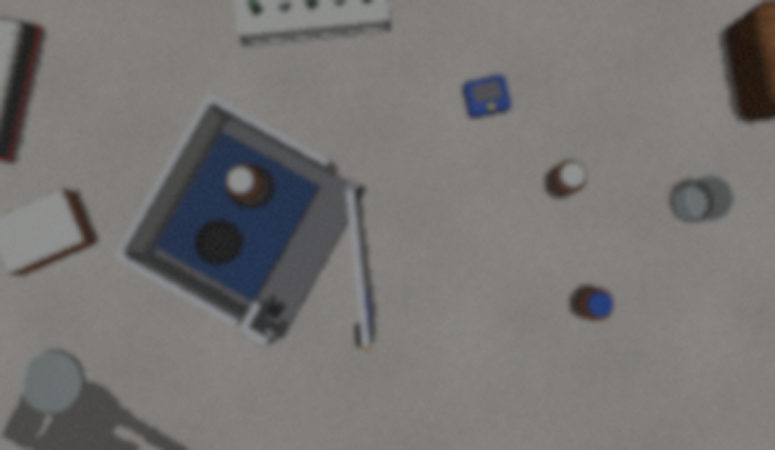

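The scene picture shows the guard with its gate open, the blue-capped sample near scene crop (102,370), and the black empty cup. In the top crop the sample cap is at (599,305), the empty cup at (219,242), the loaded cap at (240,180), the hinge at (357,188) and the gate's free edge at (366,346). Next I turn these into world positions.

```bash
cat >> h.py <<'E'
def ray(c,u,v,z):
    T=np.array(c['cam_to_world']); d=T[:3,:3]@np.array([(u-c['cx'])/c['fx'],-(v-c['cy'])/c['fy'],-1])
    return (T[:3,3]+d*(z-T[2,3])/d[2])
E
python3 - <<'E'
from h import *
c=cap('top')
for n,u,v,z in [('hinge',357,188,140),('free',366,346,140),('cornerfar',212,102,140),('cornerleft',125,252,140),('cornerjamb',268,340,140),('holderrim',219,242,80),('samplecap',599,305,103),('loadedcap',240,180,158),('sparecap',572,175,103)]:
    print(n,ray(c,170+u/2.5,110+v/2.5,z).round(1))
c=cap('scene')
for n,u,v,z in [('hinge',341,240,140),('free',212,190,140),('cornerfar',478,193,140),('cornerleft',400,95,140),('cornerjamb',270,135,140),('holderrim',369,165,80),('samplecap',99,368,103),('loadedcap',399,172,158),('sparecap',220,414,103)]:
    print(n,ray(c,200+u/2.3,80+v/2.3,z).round(1))
E
```

```text
hinge [602.9  30.7 140. ]
free [394.4  19.4 140. ]
cornerfar [719.6 224.4 140. ]
cornerleft [519.5 337.9 140. ]
cornerjamb [402.9 148.2 140. ]
holderrim [535.  224.6  80. ]
samplecap [ 445.7 -295.8  103. ]
loadedcap [612.4 183.4 158. ]
sparecap [ 623.2 -262.5  103. ]
hinge [613.1  39.2 140. ]
free [405.7   8.8 140. ]
cornerfar [727.7 224.1 140. ]
cornerleft [526.6 329.9 140. ]
cornerjamb [410.1 145.7 140. ]
holderrim [539.2 226.2  80. ]
samplecap [ 453.5 -301.3  103. ]
loadedcap [619.4 179.4 158. ]
sparecap [ 629.8 -263.6  103. ]
```

```bash
python3 -m handwheel '[[[45,-45,0],[0,0,-0.02]],[[45,-45,0],[0,0,-0.02]],[[45,-45,0],[0,0,-0.02]],[[45,-45,0],[0,0,-0.02]],[[3,-50,0],[0,0,0]],[[3,-50,0],[0,0,0]],[[3,-50,0],[0,0,0]],[[3,-50,0],[0,0,0]],[[3,-50,0],[0,0,0]],[[3,-50,0],[0,0,0]],[[3,-50,0],[0,0,0]],[[3,-50,0],[0,0,0]]]' 0; python3 -m handwheel '[[[3,-50,0],[0,0,0]],[[3,-40,0],[0,0,0]],[[0,0,0],[0,0,0]]]'
python3 - <<'E'
from h import *
print(get_obs()['tool_pos'],get_obs()['tcp_rot'])
c=cap('wrist','w1.png'); spots(c,'wrist',['sample_mid']); print(np.array(c['cam_to_world']).round(2).tolist())
E
```

```text
time: 2.8
tool_pos: [431.3, -106.8, 249.0]
tcp_rot: [3.141, 0.001, 2.607]
contact_force: [0.3, 0.2, -0.2]
grip_width: 91.7
time: 3.18
tool_pos: [437.3, -197.5, 248.5]
tcp_rot: [-3.141, 0.0, 2.603]
contact_force: [-0.3, 0.3, 0.6]
grip_width: 92.0
[ 437.34319743 -197.45387392  248.48820132] [-3.14134675e+00  1.80276016e-04  2.60315940e+00]
wrist sample_mid 0.92 [ 445.1 -284.    81.6] px 260 228
wrist sample_mid 0.65 [497.2  33.7  73.1] px 532 125
[[0.51, -0.82, -0.26, 364.85], [0.86, 0.49, 0.16, -153.95], [-0.0, -0.31, 0.95, 385.41], [0.0, 0.0, 0.0, 1.0]]
```

View pics/w1.png

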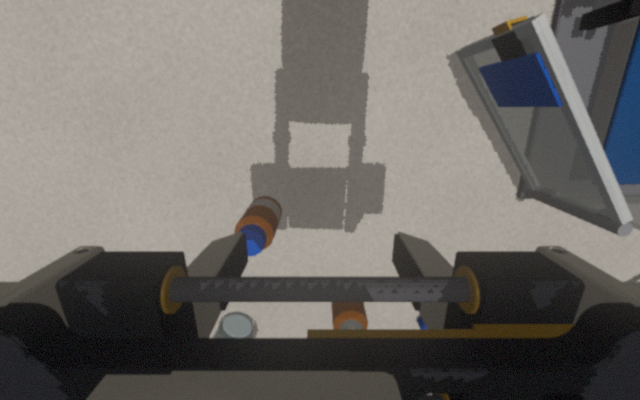

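```bash
cat > st.py <<'E'
from h import *
c=cap('wrist')
for n,u,v,z in [('cap',252,238,103),('gatefree_top',540,15,140),('gatehinge_top',625,228,140),('plate_br',562,106,57),('plate_bl',500,106,57),('platetop_l',482,66,57),('platetop_r',548,55,57)]: print(n,ray(c,u,v,z).round(1))
E
python3 st.py
```

```text
cap [ 444.7 -286.8  103. ]
gatefree_top [392.3  26.9 140. ]
gatehinge_top [607.1  43.2 140. ]
plate_br [500.8  81.7  57. ]
plate_bl [465.5  22.3  57. ]
platetop_l [416.5  19.5  57. ]
platetop_r [442.1  83.5  57. ]
```

```bash
python3 -m handwheel '[[[23,-44,0],[0,0,0]],[[23,-43,0],[0,0,0]],[[23,-43,0],[0,0,0]],[[0,0,0],[0,0,0]],[[0,0,0],[0,0,0]]]'
python3 - <<'E'
from h import *
c=cap('wrist','w2.png'); spots(c,'wrist',['sample_mid'])
h=cv2.cvtColor(c['img'],cv2.COLOR_RGB2HSV); m=cv2.inRange(h,(105,120,50),(130,255,255))
n,l,s,ce=cv2.connectedComponentsWithStats(m)
for i in range(1,n):
    if s[i][4]>80: print(s[i],ce[i].round(1),ray(c,*ce[i],103).round(1))
E
```

```text
time: 3.95
tool_pos: [506.4, -323.5, 248.5]
tcp_rot: [3.141, -0.001, 2.608]
contact_force: [-0.2, 0.2, 0.0]
grip_width: 91.9
wrist sample_mid 0.84 [ 451.2 -298.6  103.2] px 313 134
wrist sample_mid 0.32 [543.8  34.2  38.4] px 614 46
[297 112  33  34 872] [313.2 128.9] [ 447.4 -296.1  103. ]
[490 234  38  18 355] [509.9 244.9] [ 667.9 -171.2  103. ]
```

View pics/w2.png

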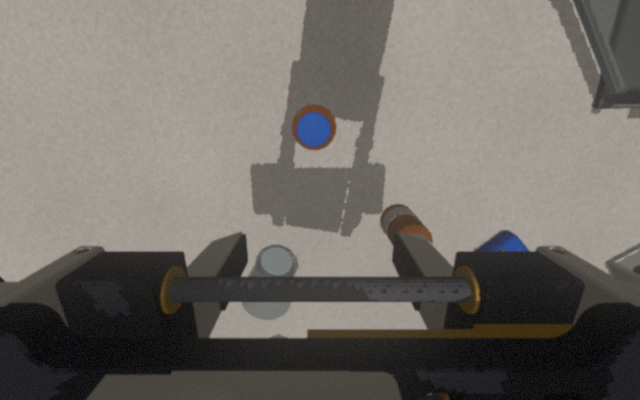

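The picture shows the cap head-on at (313,129), with nothing close to it. The bottle is at (447.4, -296.1), so I move over it and descend.

```bash
python3 -m handwheel '[[[-30,14,0],[0,0,0]],[[-29,13.5,0],[0,0,0]],[[0,0,-30],[0,0,0]],[[0,0,-30],[0,0,0]],[[0,0,-30],[0,0,0]],[[0,0,-30],[0,0,0]],[[0,0,-30],[0,0,0]],[[0,0,-20],[0,0,0]],[[0,0,-13],[0,0,0]],[[0,0,0],[0,0,0]],[[0,0,0],[0,0,0]]]'; python3 -m handwheel '[[[0,0,0],[0,0,0]],[[0,0,0],[0,0,0]],[[0,0,0],[0,0,0]],[[0,0,0],[0,0,0]],[[0,0,0],[0,0,0]],[[0,0,0],[0,0,0]],[[0,0,0],[0,0,0]],[[0,0,0],[0,0,0]]]' 1
```

```text
time: 5.42
tool_pos: [447.8, -297.7, 66.7]
tcp_rot: [-3.141, 0.002, 2.607]
contact_force: [0.4, 0.2, 0.4]
grip_width: 91.7
time: 6.42
tool_pos: [447.4, -297.6, 65.7]
tcp_rot: [3.141, 0.0, 2.607]
contact_force: [0.4, 1.4, -0.9]
grip_width: 47.3
```

```bash
python3 -m handwheel '[[[0,0,10],[0,0,0]],[[0,0,30],[0,0,0]],[[0,0,40],[0,0,0]],[[0,0,40],[0,0,0]],[[0,0,40],[0,0,0]],[[0,0,35],[0,0,0]],[[0,0,10],[0,0,0]]]';  python3 -m handwheel '[[[7,20,0],[0,0,0]],[[14,44,0],[0,0,0]],[[14,44,0],[0,0,0]],[[14,44,0],[0,0,0]],[[14,44,0],[0,0,0]],[[14,44,0],[0,0,0]],[[14,44,0],[0,0,0]],[[14,44,0],[0,0,0]],[[14,44,0],[0,0,0]],[[14,44,0],[0,0,0]],[[12,44,0],[0,0,0]],[[3,37,0],[0,0,0]]]'; python3 -m handwheel '[[[0,20,0],[0,0,0]],[[0,0,0],[0,0,0]],[[0,0,0],[0,0,0]]]'
python3 - <<'E'
from h import *
c=cap('wrist','w3.png'); spots(c,'wrist',['holder','loaded','guard','gate_hinge','push_plate','latch_bolt'])
print(get_obs()['joint_positions'])
E
```

```text
time: 7.3
tool_pos: [447.8, -298.1, 273.3]
tcp_rot: [-3.141, 0.004, 2.607]
contact_force: [0.2, 0.3, -0.9]
grip_width: 47.3
time: 8.8
tool_pos: [594.4, 202.2, 268.1]
tcp_rot: [-3.139, -0.003, 2.608]
contact_force: [0.7, -0.4, -1.2]
grip_width: 47.6
time: 9.18
tool_pos: [595.2, 218.4, 270.4]
tcp_rot: [-3.141, -0.0, 2.606]
contact_force: [0.3, -0.1, -1.3]
grip_width: 47.7
wrist holder 0.81 [522.5 198.4  56.2] px 276 135
wrist holder 0.24 [389.   27.4 113.3] px 52 112
wrist loaded 0.66 [594.5 181.3 107.7] px 291 203
wrist guard 0.74 [556.6 464.9  64.6] px 498 36
wrist guard 0.73 [520.6 198.7  50.2] px 276 133
wrist gate_hinge 0.6 [472.4  31.   96. ] px 124 176
wrist push_plate 0.56 [479.4  33.2  99.2] px 128 181
wrist latch_bolt 0.48 [388.6  27.1 114.8] px 51 112
[ 2.31336184e-01  5.35552575e-01  1.15426492e+00  7.84230695e-06
  1.45150412e+00 -8.03750429e-01]
```

View pics/w3.png

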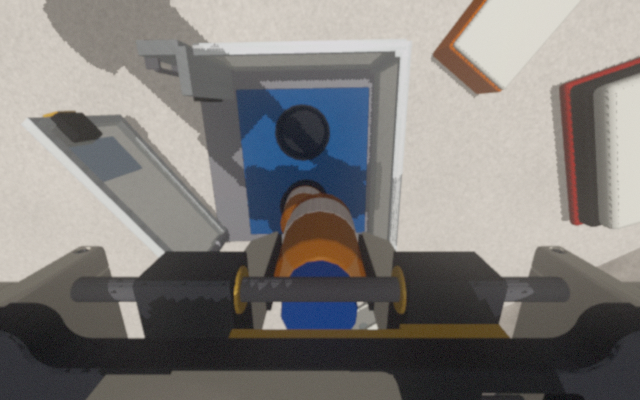

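The empty cup is head-on at about (302,132). The gate's free corner is at (30,122), and its bolt end at (75,125). I fit the cup's rim to get its centre.

Run:
```python
from h import *
c=cap('wrist')
img=c['img']; v=img.max(2)
roi=np.zeros_like(v); cv2.circle(roi,(302,132),36,255,-1)
g=cv2.cvtColor(img,cv2.COLOR_RGB2HSV)
for th in (50,60,70):
    m=((v<th)&(roi>0)&(g[...,1]<140)).astype(np.uint8)
    m=cv2.morphologyEx(m,cv2.MORPH_OPEN,np.ones((3,3)))
    cs,_=cv2.findContours(m,cv2.RETR_EXTERNAL,cv2.CHAIN_APPROX_NONE); k=max(cs,key=cv2.contourArea); e=cv2.fitEllipse(cv2.convexHull(k)); print(th,e,ray(c,*e[0],80).round(1))
for n,u,w,z in [('cornL',195,50,140),('cornR',406,43,140),('rightlow',395,205,140),('gatefree',30,121,140),('rim',302.5,132,80),('hingetop',165,250,140)]: print(n,ray(c,u,w,z).round(1))
cv2.imwrite('pics/w4.png',cv2.resize(cv2.cvtColor(img[10:270,10:410],cv2.COLOR_RGB2BGR),None,fx=2,fy=2,interpolation=2))
```

```text
50 ((300.6307678222656, 132.69137573242188), (47.71275329589844, 53.39609909057617), 143.9602508544922) [535.2 229.1  80. ]
60 ((301.3409729003906, 132.0280303955078), (51.68402862548828, 54.73615646362305), 146.29696655273438) [535.  230.2  80. ]
70 ((301.312744140625, 131.91757202148438), (52.34348678588867, 55.354515075683594), 145.53335571289062) [534.9 230.2  80. ]
cornL [427.6 193.7 140. ]
cornR [515.3 352.  140. ]
rightlow [642.7 279.6 140. ]
gatefree [396.4  25.5 140. ]
rim [535.7 231.4  80. ]
hingetop [563.2  45.4 140. ]
```

View pics/w4.png

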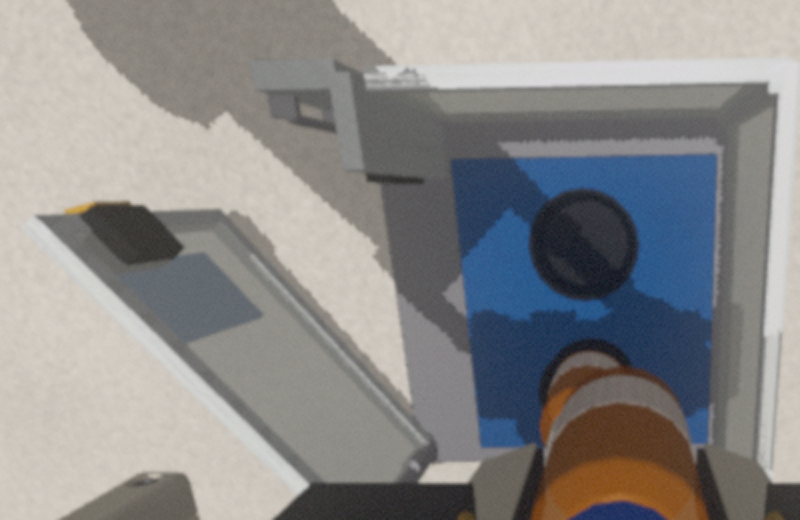

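```bash
python3 -m handwheel '[[[-20,4,0],[0,0,0]],[[-20,4,0],[0,0,0]],[[-20,3,0],[0,0,0]],[[0,0,-25],[0,0,0]],[[0,0,-25],[0,0,0]],[[0,0,-25],[0,0,0]],[[0,0,-20],[0,0,0]],[[0,0,-15],[0,0,0]],[[0,0,0],[0,0,0]],[[0,0,0],[0,0,0]]]'
python3 - <<'E'
from h import *
print(get_obs()['tool_pos'])
c=cap('wrist','w5.png')
cv2.imwrite('pics/w5.png',cv2.resize(cv2.cvtColor(c['img'][100:400,160:480],cv2.COLOR_RGB2BGR),None,fx=2,fy=2,interpolation=2))
E
```

```text
time: 10.82
tool_pos: [535.9, 230.5, 161.6]
tcp_rot: [3.14, 0.001, 2.607]
contact_force: [-0.6, -0.7, -0.8]
grip_width: 47.2
[535.90132145 230.48569921 161.55067197]
```

View pics/w5.png

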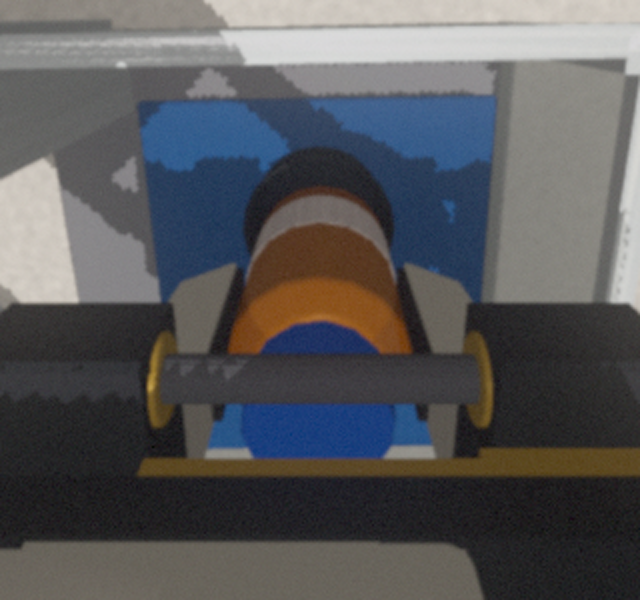

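The bottle sits about 1 px right of the cup's centre (cup at crop 246–392, bottle centre about 321). I nudge it 1 mm and descend slowly.

```bash
python3 -m handwheel '[[[0,-1,-4],[0,0,0]],[[0,0,-4],[0,0,0]],[[0,0,-4],[0,0,0]],[[0,0,-4],[0,0,0]],[[0,0,-4],[0,0,0]],[[0,0,-4],[0,0,0]],[[0,0,-4],[0,0,0]],[[0,0,-4],[0,0,0]],[[0,0,-2],[0,0,0]],[[0,0,0],[0,0,0]]]'; python3 -m handwheel '[[[0,0,-2],[0,0,0]],[[0,0,-2],[0,0,0]],[[0,0,-1.5],[0,0,0]],[[0,0,0],[0,0,0]]]'
```

```text
time: 12.12
tool_pos: [535.3, 229.4, 126.6]
tcp_rot: [-3.142, -0.0, 2.607]
contact_force: [-0.6, 0.6, -1.1]
grip_width: 47.5
time: 12.62
tool_pos: [535.3, 229.4, 121.1]
tcp_rot: [-3.141, -0.0, 2.607]
contact_force: [0.1, 0.5, -1.5]
grip_width: 47.5
```

No contact yet at z = 121, so I feel for the floor.

```bash
for i in 1 2; do :; done; python3 -m handwheel '[[[0,0,-0.7],[0,0,0]],[[0,0,0],[0,0,0]]]'; python3 -m handwheel '[[[0,0,-0.7],[0,0,0]],[[0,0,0],[0,0,0]]]'
```

```text
time: 12.88
tool_pos: [535.5, 229.4, 120.7]
tcp_rot: [3.141, 0.0, 2.607]
contact_force: [0.7, -0.9, 0.8]
grip_width: 47.2
time: 13.12
tool_pos: [535.6, 229.4, 120.7]
tcp_rot: [3.141, 0.001, 2.607]
contact_force: [-1.6, -0.6, 5.5]
grip_width: 47.3
```

Contact with the floor reads 5.5 N. I release gently and rise.

```bash
python3 -m handwheel '[[[0,0,0],[0,0,0]],[[0,0,0],[0,0,0]],[[0,0,0],[0,0,0]],[[0,0,0],[0,0,0]],[[0,0,0],[0,0,0]]]' 0.25; python3 -m handwheel '[[[0,0,8],[0,0,0]],[[0,0,15],[0,0,0]],[[0,0,25],[0,0,0]],[[0,0,40],[0,0,0]],[[0,0,40],[0,0,0]],[[0,0,20],[0,0,0]],[[20,-5,0],[0,0,0]],[[20,-5,0],[0,0,0]],[[20,-5,0],[0,0,0]],[[0,0,0],[0,0,0]],[[0,0,0],[0,0,0]]]'
python3 - <<'E'
from h import *
c=cap('wrist','w6.png'); 
h=cv2.cvtColor(c['img'],cv2.COLOR_RGB2HSV); m=cv2.inRange(h,(112,150,50),(130,255,255))
n,l,s,ce=cv2.connectedComponentsWithStats(m)
for i in range(1,n):
    if s[i][4]>80: print(s[i],ce[i].round(1),ray(c,*ce[i],158).round(1))
spots(c,'wrist',['sample_mid','loaded','gate_hinge','push_plate','latch_bolt'])
c=cap('top'); spots(c,'top',['push_plate','gate_hinge','latch_bolt'],1)
E
```

```text
time: 13.75
tool_pos: [535.4, 229.4, 119.8]
tcp_rot: [3.142, -0.0, 2.607]
contact_force: [-0.3, 0.1, 0.3]
grip_width: 69.0
time: 15.12
tool_pos: [594.8, 214.6, 268.4]
tcp_rot: [3.141, -0.0, 2.607]
contact_force: [-0.2, 0.9, 0.7]
grip_width: 68.7
wrist sample_mid 0.81 [537.4 235.2 160.3] px 306 138
wrist loaded 0.87 [606.5 189.1 134.4] px 304 216
wrist gate_hinge 0.64 [472.8  34.1  97.6] px 126 174
wrist push_plate 0.6 [481.4  32.2 101.9] px 128 182
top push_plate 0.66 [478.   31.5 139. ] px 313 223
top gate_hinge 0.75 [481.1  31.8 140. ] px 313 222
```

View pics/w6.png

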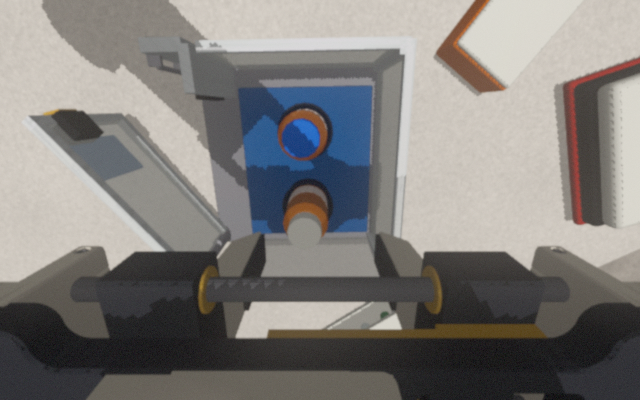

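The blue cap stands in the empty cup, upright, at (303,133). The gate is still ajar, with its free corner at (30,121), and the loaded bottle is undisturbed at (305,215). I now go outside the gate with the jaws shut and parallel to it.

```bash
python3 -m handwheel '[[[-15,-34,0],[0,0,-0.14]],[[-22,-34,0],[0,0,-0.14]],[[-22,-34,0],[0,0,-0.14]],[[-22,-34,0],[0,0,-0.14]],[[-22,-34,0],[0,0,-0.14]],[[-22,-34,0],[0,0,-0.14]],[[-22,-34,0],[0,0,-0.135]],[[0,-10,-20],[0,0,0]],[[0,0,-30],[0,0,0]],[[0,0,0],[0,0,0]]]' 1
python3 - <<'E'
from h import *
print(get_obs()['tool_pos'],get_obs()['tcp_rot'])
c=cap('wrist','w7.png');  spots(c,'wrist',['push_plate','latch_bolt','gate_hinge'])
E
```

```text
time: 16.88
tool_pos: [447.2, -33.5, 216.6]
tcp_rot: [-3.138, -0.001, 1.631]
contact_force: [0.2, 0.5, -0.5]
grip_width: 0.6
[447.20997541 -33.53801172 216.55684237] [-3.13779413e+00 -1.23034293e-03  1.63131201e+00]
wrist push_plate 0.86 [492.9  32.9 136.2] px 386 136
wrist gate_hinge 0.67 [492.3  29.9 136.8] px 385 140
wrist gate_hinge 0.57 [ 723.7 -129.7   18.1] px 521 261
```

View pics/w7.png

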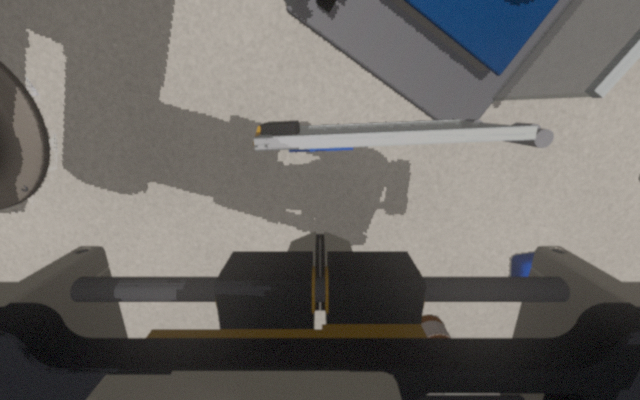

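The shut fingers at x = 320 px line up with the blue plate (290–352, 150). The gate's top runs from (256,142) to the hinge at (543,136).

```bash
python3 - <<'E'
from h import *
c=cap('wrist')
H=ray(c,543,136,140)[:2];F=ray(c,256,142,140)[:2]
a=np.arctan2(*(F-H)[::-1]); print(H,F,np.hypot(*(F-H)),np.degrees(a)%360)
for t in np.radians([183.5,175,170,165,160,156,154,152,150,148,146]):
    print(np.degrees(t).round(1),(H+160*np.array([np.cos(t),np.sin(t)])-17.5*np.array([np.sin(t),-np.cos(t)])).round(1))
E
python3 -m handwheel '[[[0,0,-30],[0,0,0]],[[0,0,-30],[0,0,0]],[[0,0,-30],[0,0,0]],[[0,0,-8],[0,0,0]],[[0,10,0],[0,0,0]],[[0,10,0],[0,0,0]],[[0,5,0],[0,0,0]],[[0,5,0],[0,0,0]],[[0,0,0],[0,0,0]]]'
```

```text
[613.39321877  40.26941301] [396.47424703  22.35579089] 217.65738709835685 184.7208928365041
183.5 [454.8  13. ]
175.0 [452.5  36.8]
170.0 [452.8  50.8]
165.0 [454.3  64.8]
160.0 [457.1  78.5]
156.0 [460.1  89.4]
154.0 [461.9  94.7]
152.0 [463.9  99.9]
150.0 [466.1 105.1]
148.0 [468.4 110.2]
146.0 [471.  115.2]
time: 18.25
tool_pos: [448.5, -3.3, 120.1]
tcp_rot: [3.141, 0.0, 1.633]
contact_force: [-0.1, 0.2, -0.5]
grip_width: 0.5
```

```bash
python3 -m handwheel '[[[0,5,0],[0,0,0]],[[0,6,0],[0,0,-0.03]],[[0,7,0],[0,0,-0.04]],[[0,7,0],[0,0,-0.04]],[[0,7,0],[0,0,-0.04]],[[0,7,0],[0,0,-0.045]],[[0.5,7,0],[0,0,-0.045]],[[0.5,6,0],[0,0,-0.04]],[[0.5,4,0],[0,0,-0.03]],[[0,0,0],[0,0,0]]]'
python3 - <<'E'
from h import *
print(get_obs()['contact_force'])
c=cap('wrist','w8.png')
E
```

```text
time: 19.5
tool_pos: [449.9, 52.6, 119.8]
tcp_rot: [-3.142, 0.0, 1.322]
contact_force: [-0.6, 0.1, 0.5]
grip_width: 0.6
[-0.60093364  0.10171031  0.52494882]
```

View pics/w8.png

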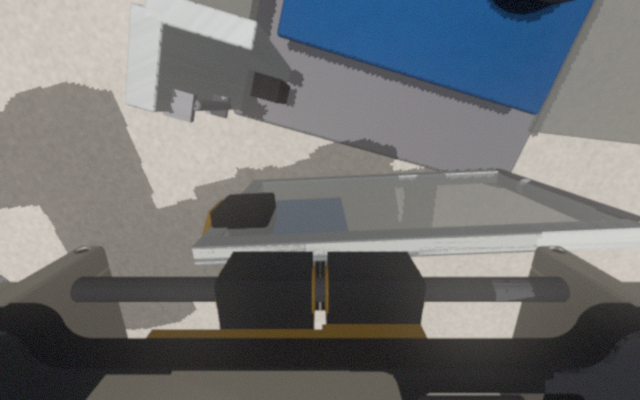

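The fingers press near the plate, with the gate top running almost parallel to the jaws, its free corner at (195,252). The jamb and strike are ahead, at (130–290, 60–120).

Run:
```python
from h import *
c=cap('wrist')
F=ray(c,195,251,140)[:2];H=np.array([609,39.]);G=ray(c,600,236,140)[:2]
for A in (H,G): print(F,A,np.hypot(*(F-A)),np.degrees(np.arctan2(*(F-A)[::-1])))
for n,u,v,z in[('strike?',190,105,140),('strike100',205,105,110),('jambcorner',130,105,140),('jc2',135,5,140)]: print(n,ray(c,u,v,z).round(1))
```

```text
[397.62036435  86.44539335] [609.  39.] 216.63890628459566 167.349295785242
[397.62036435  86.44539335] [580.58170677  48.26874422] 186.90187093033006 168.21379355890244
strike? [420.3 147.6 140. ]
strike100 [414.7 149.2 110. ]
jambcorner [397.2 153.4 140. ]
jc2 [414.2 184.3 140. ]
```

```bash
python3 -m handwheel '[[[0.4,3,0],[0,0,-0.02]],[[0.4,3,0],[0,0,-0.02]],[[0.4,3,0],[0,0,-0.02]],[[0.4,3,0],[0,0,-0.02]],[[0.4,2,0],[0,0,-0.014]],[[0,0,0],[0,0,0]]]'; python3 -m handwheel '[[[0.3,1.2,0],[0,0,-0.008]],[[0.3,1.2,0],[0,0,-0.008]],[[0.3,1.2,0],[0,0,-0.008]],[[0,0,0],[0,0,0]]]'
```

```text
time: 20.35
tool_pos: [452.0, 66.5, 119.9]
tcp_rot: [3.141, -0.0, 1.228]
contact_force: [0.1, -0.2, -0.1]
grip_width: 0.2
time: 20.85
tool_pos: [452.9, 70.1, 119.8]
tcp_rot: [3.141, -0.0, 1.204]
contact_force: [-0.1, 0.7, 0.1]
grip_width: 0.4
```

```bash
python3 -m handwheel '[[[0.3,1,0],[0,0,-0.006]],[[0.3,1,0],[0,0,-0.006]],[[0.3,1,0],[0,0,-0.006]],[[0.3,1,0],[0,0,-0.006]]]'; python3 -m handwheel '[[[0.3,1,0],[0,0,-0.006]],[[0.3,1,0],[0,0,-0.006]],[[0.3,1,0],[0,0,-0.006]],[[0.3,1,0],[0,0,-0.006]]]'
```

```text
time: 21.35
tool_pos: [454.0, 74.0, 119.8]
tcp_rot: [3.142, 0.0, 1.179]
contact_force: [-0.8, -0.8, 0.1]
grip_width: 0.2
time: 21.85
tool_pos: [455.2, 78.0, 119.8]
tcp_rot: [3.141, 0.0, 1.155]
contact_force: [-0.2, -0.7, 0.2]
grip_width: 0.5
```

```bash
python3 -m handwheel '[[[0.4,1,0],[0,0,-0.006]],[[0.4,1,0],[0,0,-0.006]],[[0.4,1,0],[0,0,-0.006]]]'; python3 -m handwheel '[[[0.4,1,0],[0,0,-0.006]],[[0.4,1,0],[0,0,-0.006]],[[0.4,1,0],[0,0,-0.006]]]'
```

```text
time: 22.22
tool_pos: [456.4, 81.0, 119.8]
tcp_rot: [3.141, 0.0, 1.137]
contact_force: [-1.1, -0.4, 0.7]
grip_width: 0.3
time: 22.6
tool_pos: [457.6, 84.0, 119.8]
tcp_rot: [3.141, 0.0, 1.119]
contact_force: [-0.8, -0.1, -0.5]
grip_width: 0.8
```

Run:
```python
from h import *
c=cap('wrist','w9.png')
```

```text
(no output)
```

View pics/w9.png

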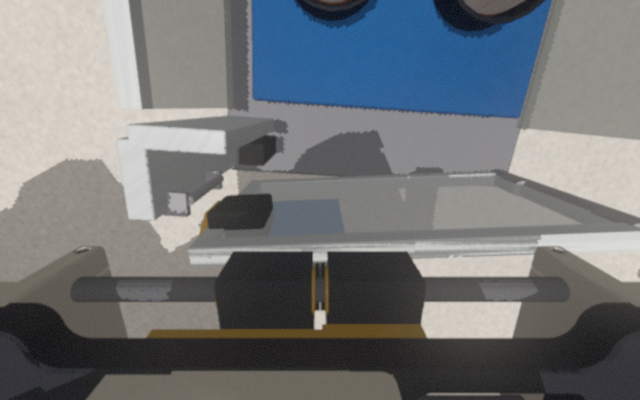

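The gate's edge (190,250) and bolt (205,220) are close to the strike (180,203). I go on in small steps, watching the force.

```bash
P='python3 -m handwheel'; python3 -m handwheel '[[[0.4,0.9,0],[0,0,-0.006]],[[0.4,0.9,0],[0,0,-0.006]],[[0,0,0],[0,0,0]]]'; python3 -m handwheel '[[[0.4,0.9,0],[0,0,-0.006]],[[0.4,0.9,0],[0,0,-0.006]],[[0,0,0],[0,0,0]]]'
```

```text
time: 23.02
tool_pos: [458.5, 85.9, 119.9]
tcp_rot: [3.141, -0.0, 1.108]
contact_force: [0.2, -0.1, 0.1]
grip_width: 0.6
time: 23.4
tool_pos: [459.3, 87.6, 119.9]
tcp_rot: [3.141, -0.0, 1.096]
contact_force: [0.7, -0.3, 0.7]
grip_width: 0.0
```

```bash
python3 -m handwheel '[[[0.4,0.9,0],[0,0,-0.006]],[[0,0,0],[0,0,0]]]'; python3 -m handwheel '[[[0.4,0.9,0],[0,0,-0.006]],[[0,0,0],[0,0,0]]]'
```

```text
time: 23.65
tool_pos: [459.6, 88.6, 119.8]
tcp_rot: [3.141, -0.0, 1.09]
contact_force: [0.7, -0.0, 1.0]
grip_width: 0.9
time: 23.9
tool_pos: [460.1, 89.4, 119.9]
tcp_rot: [3.141, -0.0, 1.084]
contact_force: [0.6, 0.5, 0.1]
grip_width: 0.6
```

```bash
python3 -m handwheel '[[[0.4,0.9,0],[0,0,-0.005]],[[0.4,0.9,0],[0,0,-0.005]],[[0,0,0],[0,0,0]]]'; python3 -m handwheel '[[[0.4,0.9,0],[0,0,-0.005]],[[0,0,0],[0,0,0]]]'
```

```text
time: 24.28
tool_pos: [460.5, 90.7, 119.8]
tcp_rot: [-3.141, 0.001, 1.074]
contact_force: [-2.9, -4.6, 1.7]
grip_width: 0.4
time: 24.52
tool_pos: [460.7, 91.4, 119.8]
tcp_rot: [-3.141, 0.002, 1.069]
contact_force: [-2.4, -6.4, 2.6]
grip_width: 0.3
```

```bash
python3 -m handwheel '[[[0.4,0.9,0],[0,0,-0.005]],[[0,0,0],[0,0,0]]]'; python3 -m handwheel '[[[0.4,0.9,0],[0,0,-0.005]],[[0,0,0],[0,0,0]]]'
```

```text
time: 24.78
tool_pos: [461.0, 92.3, 119.8]
tcp_rot: [-3.141, 0.002, 1.064]
contact_force: [-3.3, -7.0, 2.8]
grip_width: 0.6
time: 25.02
tool_pos: [461.4, 93.1, 119.8]
tcp_rot: [-3.141, 0.002, 1.059]
contact_force: [-3.3, -6.5, 3.1]
grip_width: 0.1
```

The latch met the strike at y≈90, and the catch should come about 14 mm of travel later. I go on in small steps.

```bash
python3 -m handwheel '[[[0.45,0.9,0],[0,0,-0.006]],[[0.45,0.9,0],[0,0,-0.006]],[[0,0,0],[0,0,0]]]'; python3 -m handwheel '[[[0.45,0.9,0],[0,0,-0.006]],[[0,0,0],[0,0,0]]]'
```

```text
time: 25.4
tool_pos: [462.0, 94.8, 119.8]
tcp_rot: [-3.141, 0.003, 1.047]
contact_force: [-4.2, -5.9, 4.0]
grip_width: 0.6
time: 25.65
tool_pos: [462.3, 95.7, 119.8]
tcp_rot: [-3.14, 0.003, 1.041]
contact_force: [-4.8, -7.9, 4.2]
grip_width: 0.5
```

```bash
python3 -m handwheel '[[[0.45,0.9,0],[0,0,-0.006]],[[0.45,0.9,0],[0,0,-0.006]],[[0,0,0],[0,0,0]]]'; python3 -m handwheel '[[[0.45,0.9,0],[0,0,-0.006]],[[0,0,0],[0,0,0]]]'
```

```text
time: 26.02
tool_pos: [463.0, 97.4, 119.8]
tcp_rot: [-3.14, 0.003, 1.029]
contact_force: [-5.8, -8.5, 4.9]
grip_width: 0.5
time: 26.28
tool_pos: [463.3, 98.2, 119.7]
tcp_rot: [-3.14, 0.003, 1.023]
contact_force: [-5.8, -8.6, 6.0]
grip_width: 0.4
```

Most of the load is normal (10.3 N), but a 6 N vertical rub has built up. I relieve it by raising slightly.

```bash
python3 -m handwheel '[[[0,0,0.7],[0,0,0]],[[0,0,0],[0,0,0]]]'; python3 -m handwheel '[[[0.25,0.45,0.6],[0,0,-0.003]],[[0,0,0],[0,0,0]]]'
```

```text
time: 26.52
tool_pos: [463.2, 98.2, 119.9]
tcp_rot: [-3.14, 0.004, 1.023]
contact_force: [-4.0, -8.4, -0.3]
grip_width: 0.2
time: 26.78
tool_pos: [463.2, 98.3, 119.9]
tcp_rot: [-3.139, 0.005, 1.02]
contact_force: [-3.4, -10.4, -5.2]
grip_width: 0.3
```

```bash
python3 -m handwheel '[[[0.25,0.45,-0.5],[0,0,-0.003]],[[0,0,0],[0,0,0]]]'; python3 -m handwheel '[[[0.25,0.45,0],[0,0,-0.003]],[[0,0,0],[0,0,0]]]'
```

```text
time: 27.02
tool_pos: [463.5, 98.8, 119.9]
tcp_rot: [-3.139, 0.004, 1.017]
contact_force: [-5.2, -9.4, -0.8]
grip_width: 0.2
time: 27.28
tool_pos: [463.7, 99.2, 119.9]
tcp_rot: [-3.139, 0.005, 1.014]
contact_force: [-5.5, -9.5, 0.5]
grip_width: 1.0
```

```bash
python3 -m handwheel '[[[0.25,0.45,0],[0,0,-0.003]],[[0,0,0],[0,0,0]]]'; python3 -m handwheel '[[[0.25,0.45,0],[0,0,-0.003]],[[0,0,0],[0,0,0]]]'
```

```text
time: 27.52
tool_pos: [463.8, 99.6, 119.9]
tcp_rot: [-3.139, 0.005, 1.012]
contact_force: [-6.1, -10.2, 0.7]
grip_width: 0.2
time: 27.78
tool_pos: [464.3, 100.6, 119.9]
tcp_rot: [-3.139, 0.004, 1.008]
contact_force: [-4.1, -5.9, -0.2]
grip_width: 0.4
```

It is yielding past the crest (force down from 12 to 7 N). I continue carefully.

```bash
python3 -m handwheel '[[[0.2,0.4,0],[0,0,-0.003]],[[0,0,0],[0,0,0]]]'; python3 -m handwheel '[[[0.2,0.4,0],[0,0,-0.003]],[[0,0,0],[0,0,0]]]'
```

```text
time: 28.02
tool_pos: [464.7, 101.4, 119.9]
tcp_rot: [-3.139, 0.003, 1.005]
contact_force: [-4.0, -4.4, -1.1]
grip_width: 0.2
time: 28.28
tool_pos: [465.0, 102.0, 119.9]
tcp_rot: [-3.139, 0.003, 1.002]
contact_force: [-3.6, -4.7, -1.5]
grip_width: 0.5
```

```bash
python3 -m handwheel '[[[0.2,0.4,0],[0,0,-0.003]],[[0,0,0],[0,0,0]]]'; python3 -m handwheel '[[[0.2,0.4,0],[0,0,-0.003]],[[0,0,0],[0,0,0]]]'
```

```text
time: 28.52
tool_pos: [466.7, 103.0, 120.6]
tcp_rot: [3.141, -0.001, 0.999]
contact_force: [0.5, -1.0, -0.1]
grip_width: 0.1
time: 28.78
tool_pos: [466.9, 103.1, 120.7]
tcp_rot: [3.141, -0.0, 0.996]
contact_force: [-0.8, -1.3, -0.1]
grip_width: 0.5
```

It snapped: the force dropped to about 1 N after roughly 14 mm of travel. I push a little further to feel the seal and stop, staying below 8 N.

```bash
python3 -m handwheel '[[[0.2,0.4,0],[0,0,0]],[[0,0,0],[0,0,0]]]'; python3 -m handwheel '[[[0.2,0.4,0],[0,0,0]],[[0,0,0],[0,0,0]]]'
```

```text
time: 29.02
tool_pos: [467.0, 103.5, 120.7]
tcp_rot: [3.141, 0.0, 0.996]
contact_force: [-1.0, -2.5, -0.4]
grip_width: 0.5
time: 29.28
tool_pos: [467.2, 103.8, 120.7]
tcp_rot: [3.141, 0.0, 0.996]
contact_force: [-1.4, -3.3, -1.5]
grip_width: 0.7
```

```bash
python3 -m handwheel '[[[0.2,0.4,0],[0,0,0]],[[0,0,0],[0,0,0]]]'; python3 -m handwheel '[[[0.2,0.4,0],[0,0,0]],[[0,0,0],[0,0,0]]]'
```

```text
time: 29.52
tool_pos: [467.4, 104.2, 120.7]
tcp_rot: [3.141, 0.0, 0.996]
contact_force: [-0.5, -4.0, -1.1]
grip_width: 0.3
time: 29.78
tool_pos: [467.4, 104.3, 120.6]
tcp_rot: [3.141, 0.001, 0.996]
contact_force: [-2.0, -7.3, 0.8]
grip_width: 0.2
```

The stop is felt (rise to 7.5 N with no motion). I back off and check that the gate stays.

```bash
python3 -m handwheel '[[[-0.5,-1,0],[0,0,0]],[[-1,-2,0],[0,0,0]],[[-3,-5,0],[0,0,0]],[[-8,-14,0],[0,0,0]],[[-15,-25,0],[0,0,0]],[[-10,-18,0],[0,0,0]],[[0,0,30],[0,0,0]],[[0,0,40],[0,0,0]],[[0,0,40],[0,0,0]],[[0,0,30],[0,0,0]],[[0,0,0],[0,0,0]]]'
python3 - <<'E'
from h import *
c=cap('wrist','w10.png'); spots(c,'wrist',['sample_mid','latch_bolt'])
print(get_obs()['contact_force'])
E
```

```text
time: 31.15
tool_pos: [430.6, 39.1, 262.6]
tcp_rot: [3.137, -0.002, 0.995]
contact_force: [-0.7, 0.6, -0.7]
grip_width: 0.8
[-0.11268299 -0.04281069 -1.00592019]
```

View pics/w10.png

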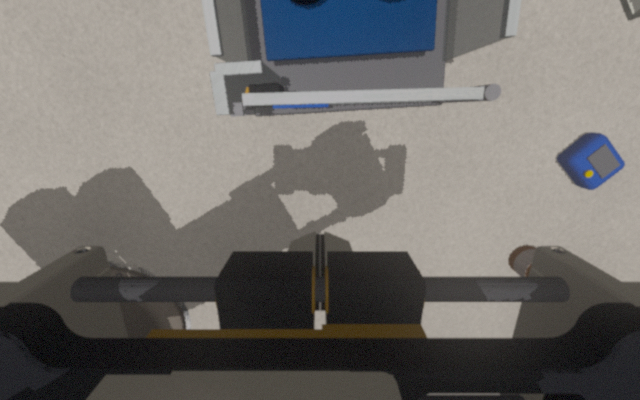

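The picture shows the gate shut: its top edge from (243,100) to (490,93) spans to the jamb at (215–265, 65–110). I can view no more pictures, so I confirm by touch: if latched, contact must not come before y≈102.5.

```bash
python3 -m handwheel '[[[0,0,-40],[0,0,0]],[[0,0,-40],[0,0,0]],[[0,0,-40],[0,0,0]],[[0,0,-20],[0,0,0]],[[10,18,0],[0,0,0]],[[12,20,0],[0,0,0]],[[8,14,0],[0,0,0]],[[3,6,0],[0,0,0]],[[1,2,0],[0,0,0]],[[0,0,0],[0,0,0]]]'; python3 -m handwheel '[[[1,1.5,0],[0,0,0]],[[0.5,0.8,0],[0,0,0]],[[0,0,0],[0,0,0]]]'
```

```text
time: 32.55
tool_pos: [463.8, 99.5, 120.6]
tcp_rot: [-3.141, 0.0, 0.996]
contact_force: [-0.1, -0.6, -0.2]
grip_width: 0.4
time: 32.92
tool_pos: [465.6, 102.0, 120.7]
tcp_rot: [3.141, -0.0, 0.996]
contact_force: [-0.1, -0.9, -0.0]
grip_width: 0.3
```

```bash
python3 -m handwheel '[[[0.4,0.7,0],[0,0,0]],[[0,0,0],[0,0,0]]]';python3 -m handwheel '[[[0.4,0.7,0],[0,0,0]],[[0,0,0],[0,0,0]]]'
```

```text
time: 33.17
tool_pos: [466.0, 102.8, 120.6]
tcp_rot: [3.141, -0.0, 0.996]
contact_force: [-0.6, -0.3, 0.9]
grip_width: 0.7
time: 33.42
tool_pos: [466.3, 103.3, 120.6]
tcp_rot: [-3.142, 0.0, 0.996]
contact_force: [-0.7, -1.0, 0.7]
grip_width: 0.3
```

No contact until about 103, so the gate stayed at its latched position. I retreat, check the bottles numerically and hand in.

```bash
python3 -m handwheel '[[[-1,-2,0],[0,0,0]],[[-4,-7,0],[0,0,0]],[[-10,-18,0],[0,0,0]],[[-12,-20,0],[0,0,0]],[[-8,-12,0],[0,0,0]],[[0,0,35],[0,0,0]],[[0,0,40],[0,0,0]],[[0,0,35],[0,0,0]],[[0,0,0],[0,0,0]],[[0,0,0],[0,0,0]]]'
python3 - <<'E'
from h import *
c=cap('scene'); spots(c,'scene',['sample_mid','loaded','spare','beaker','timer','tipbox'],1)
c=cap('top'); spots(c,'top',['sample_mid','loaded','gate_hinge','spare','beaker','timer','tipbox'],1)
print(get_obs()['contact_force'],bot.close_job())
E
```

```text
time: 34.67
tool_pos: [430.8, 44.4, 230.0]
tcp_rot: [-3.141, 0.0, 0.996]
contact_force: [0.1, 0.1, -0.7]
grip_width: 0.2
scene sample_mid 0.57 [539.6 207.2 133.9] px 358 145
scene loaded 0.54 [621.5 169.9 127.2] px 372 163
scene spare 0.76 [ 637.1 -273.7   76.4] px 296 268
scene beaker 0.92 [ 591.2 -453.1   58.5] px 246 308
scene timer 0.73 [542.7 209.5 134.1] px 359 145
scene tipbox 0.56 [566.1 454.2  63.2] px 399 121
top loaded 0.7 [603.9 176.1 137.9] px 269 185
top gate_hinge 0.68 [536.7  80.3 140.2] px 298 205
top spare 0.73 [ 620.4 -256.2   80.4] px 396 182
top beaker 0.71 [ 589.9 -467.2   52.7] px 454 191
top timer 0.65 [ 749.3 -153.8   30.2] px 364 148
top tipbox 0.57 [552.1 476.5  62. ] px 187 203
the job is handed in; nothing more can be done
[ 0.24272645  0.0921225  -0.06734432] None
```

The blue-capped bottle is standing in the once empty holder and the gate is latched shut. I handed the job in at about 35 s of the 64 s allowed.

- **Bottle:** I lowered it until it touched the holder floor (5.5 N), opened the fingers and rose. The picture after release showed it upright in the cup. I did not measure its tilt or its distance from the holder's centre after that.
- **Gate:** I pushed it with the shut fingers on the plate. The readings between steps peaked at about 12 N, against the 15 N limit. The force then fell away and the gate snapped forward about 14 mm after the latch first met the strike. I then felt the seal and the hard stop at about 7.5 N.
- **Stays shut:** After I let go, a picture showed the gate shut. A light second touch met only about 1 N at the latched position, with no earlier contact, so it had stayed shut. I had no direct reading of the latch or seal travel.
- **Other things:** The spare, loaded bottle, beaker, timer and tip box were found within about 4 mm of where they started.
- **Disagreements:** In the last scene picture the network gave the sample's own spot as "timer", while the top camera found the timer in its place. The last top picture did not report the sample, but the scene picture found it in the holder, within the network's accuracy and the offset of the visible surface. Earlier, the network's "holder" spots marked the guard's interior, so I used my own fit of the cup rim instead.

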